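# Shut the loaded bench oven, drop open the empty one

### The arm

A 7-joint arm with a two-finger parallel gripper is mounted at the origin on a cart in front of the work surface, level with it; the furniture and walls round the work are solid. World frame = base frame: x ahead of the robot, y to its left, z up, the work surface at z = 0. Lengths are in m, angles in rad, forces in N, time in s.
With the tool pointing down it reaches from about 0.4 to 0.875 m from the base axis. Payload 6.5 kg.
Tool frame: the origin (TCP) lies where the fingers leave the gripper's body, on its centre line; the fingertips stand 64 mm ahead of it and the grasp point (between the pads) lies 45 mm ahead of it; z points along the fingers, y is the line along which they close (so a half turn about z gives the same grasp; the last joint's range is limited). The gripper opens to 88 mm and grips with 3 to 60 N. Pads are 18 mm wide; open, the fingers measure 123 mm over their backs; the gripper's body (75 mm by 187 mm) begins 45 mm behind the grasp point.
Start: joints at [-1.269, 0.536, -0.004, 1.538, 0.003, 1.067, -0.071], TCP at [0.234, 0.607, 0.303] pointing down, gripper open.
Joint ranges: [-2.7, 2.7], [-0.37, 2.16], [-1.27, 1.26], [0.24, 2.4], [-1.31, 4.45], [0.19, 1.91], [-2.76, 2.76]. Speed limits (rad/s): [2.39, 2.39, 3.14, 3.14, 3.14, 3.14, 3.14].

### API

Orientations are given as a unit quaternion [x, y, z, w].
In Python, from bench import observe, snapshot, calibration, close_job gives the robot as it stands. The module is installed in compiled form; this text tells all that it offers.
- The arm moves only by the shell command python3 -m pendant 'ROWS'. ROWS is a JSON object of lists of equal length, an entry for each row: "dp": the shift along the world's x, y, z normalised to -1 to 1, where 1 is 0.08 m, a list of three; "twist": the turn about the world's z normalised to -1 to 1, where 1 is 180 degrees; "grip": the opening, from -1 (shut) to 1 (fully open), so that 0 is half open. In form: {"dp": [[tx, ty, tz], ...], "twist": [twist, ...], "grip": [grip, ...]}. A call has 1 to 20 rows; each row shifts and turns the commanded pose from where the row before left it; what a row does not reach is not made up. A row lasts 1/10 s, in which the tool goes at most 50 mm and 8.59 degrees, less where a joint would pass 70% of its speed; a pose out of reach is approached as far as the arm can. A call with a number of a shift or a turn outside -1 to 1 is refused whole. A call with a gripper value outside its range is refused whole. The fingers move at their own pace and stop on an object; the grip force is fixed at half the most. Time passes only in rows, so rows that do not move let the fingers close. It gives the time, the measured TCP pose, the force, the opening and the grip force at its end, in the units of the state.
- observe(): the state, without advancing time (a new reading comes with each control period).
- snapshot(name): name is "scene" or "top" or "wrist"; returns (picture, depth): 400x640x3 uint8, red, green, blue; 400x640 float32, m along the optical axis (not along the pixel's ray), 0 where there is no reading.
- calibration(name): a dict with "fovy" (degrees; the focal length in pixels is half the picture's height over the tangent of half this angle, whatever the lens; pixels are square), "cx", "cy" (the principal point, pixels), "extrinsics" (4x4, takes a point from world to camera coordinates); the wrist camera has in their place "tool_from_camera" (4x4, takes a point from camera to tool coordinates, whose origin is the TCP and whose axes are the flange's). Camera axes: x right, y down, z forward; pixel columns grow to the right and rows downward; lengths in m; the calibration is good to about 2 mm. A picture is of the moment at which its call begins: read the wrist's pose just before it. calibration takes no time and is no camera call.
- close_job(): hands the job in; it is judged then, once.
The state is a dict: "time_s": time; "joints": joint angles; "joint_vel": joint speeds; "joint_efforts": joint torques, N m; "tcp_pos": TCP position; "tcp_rot": TCP orientation; "wrist_force": force on the tool from outside, world axes, zero at the start; "ft_torque": the same for the moment, N m; "opening": opening from 0.0 (shut) to 1.0 (fully open); "grasp_force": force on a finger pad.
Only numpy, scipy, OpenCV 4.12 (cv2) and the standard library are available. Lean on these libraries where they do the work, as an engineer would, in place of code of your own. Each camera call takes 0.05 s, during which the arm holds its last target. There are 200 camera calls.

### The job

Two small white drying ovens stand side by side on the bench. The one whose door hangs open has petri dishes in it: push its door up until it is fully shut. The other one is shut and empty: pull its door right down to the stop, so that it can air. Let go of both doors.

Things in the scene. Friction and masses are not known exactly. Their poses are not given: they have to be found in the camera images.
- loaded_door (a joint): Open door of the oven with a dish stack inside. White oven 120 deep, 168 wide, 150 mm high (left or right of the pair); door: grey-framed window 132 wide, 100 high, 8 thick, hinged at its bottom edge 40 mm above the bench. Value in rad: 0 upright and shut, grows as its top comes forward and down, stop at 1.40. Starts at 1.0 to 1.4. The stiff hinge holds it anywhere; 1 to 4 N at the grip move it.
- loaded_grip (a point): Grip of that door: black tongue 24 mm wide along the hinge, 12 thick, rising 60 past the door's top edge. Point 20 mm from its end, 140 mm from the hinge line, 6 mm outside it. Frame turns with the door: z from hinge to tongue end, y along the hinge, x into the oven when shut. Hold it across y from above; it can pivot between fingers. Point height: 180 mm shut, about 58 fully down.
- empty_door (a joint): Door of the other oven, same build and size, same stiff hinge and joint values (0 shut, 1.40 fully down at its stop, 10 degrees short of level). Starts shut (0 to 0.04). The oven is empty; a flat white timer lies at the back of its roof, clear of the grip.
- empty_grip (a point): Grip of the empty oven's door: same black tongue, same point and frame as the other grip. Shut, the tongue stands straight up, its point 30 mm above the oven's flat roof and 6 mm in front of it (0.18 m above the bench).

How it is judged:
By the outcome, as a careful person would: the job done as asked, in the order asked, and still so for the second after the job is handed in, with the robot touching nothing.
It also fails if it takes over 58 s, if anything falls off the work surface, if the arm or the gripper's body presses on something with over 40 N, if the wrist force passes 120 N, or if a joint passes its speed limit or range.

## Working session

There is one attempt and no reset: what is moved stays moved. The work goes in short steps, Python scripts to look and compute and a shell command to move; the robot and the scene stay as the last step left them, time stands still between calls to the robot, and variables do not carry over. Pictures are saved under pics/ and viewed, at most 10 in all, crops included, and the job is handed in when it is done.

```bash
mkdir -p pics
cat > h.py <<'E'
import numpy as np,cv2
from bench import *
def pts(name,d,s=None):
    c=calibration(name);h,w=d.shape
    f=h/2/np.tan(np.radians(c["fovy"])/2)
    v,u=np.mgrid[:h,:w]
    P=np.stack([(u-c["cx"])/f*d,(v-c["cy"])/f*d,d,np.ones_like(d)],-1)
    if name=="wrist":
        from scipy.spatial.transform import Rotation as R
        T=np.eye(4);T[:3,:3]=R.from_quat(s["tcp_rot"]).as_matrix();T[:3,3]=s["tcp_pos"]
        M=T@np.array(c["tool_from_camera"])
    else: M=np.linalg.inv(np.array(c["extrinsics"]))
    return (P@M.T)[...,:3]
E
python3 - <<'E'
from h import *
s=observe();print(s)
for n in("scene","top"):
    im,d=snapshot(n);np.savez(n+".npz",im=im,d=d);cv2.imwrite(f"pics/{n}1.png",im[...,::-1])
    print(n,calibration(n))
E
```

```text
{'time_s': 0.0, 'joints': array([-1.26923173,  0.53712697, -0.0044096 ,  1.5388256 ,  0.0026248 ,
        1.06728167, -0.07117817]), 'joint_vel': array([ 3.02162094e-05,  1.11689074e-03, -8.34855622e-04,  8.97531892e-04,
       -1.34252984e-03, -2.22524542e-04, -2.62940063e-04]), 'joint_efforts': array([-1.06930844e-05, -5.70991659e+01,  9.90795158e-01, -2.51599610e+01,
       -5.62214025e-02,  1.78820884e-02,  1.70617814e-04]), 'tcp_pos': array([0.23355052, 0.60607895, 0.30188319]), 'tcp_rot': array([ 1.82808064e-01,  9.83148281e-01, -8.15057541e-04, -7.17306351e-05]), 'wrist_force': array([ 0.55001364, -0.26152665,  0.47094483]), 'ft_torque': array([-0.00093184, -0.0027738 ,  0.02598327]), 'grasp_force': 0.0, 'opening': 0.9971745382310344}
scene {'fovy': 56.65016099308666, 'cx': 323.3869059309888, 'cy': 195.47808222473216, 'extrinsics': array([[ 0.6332121 , -0.77391084,  0.01021967, -0.1980039 ],
       [-0.60312246, -0.50166257, -0.62014349,  0.54669081],
       [ 0.4850626 ,  0.38651865, -0.78442183,  0.61535565],
       [ 0.        ,  0.        ,  0.        ,  1.        ]])}
top {'fovy': 54.27355279450812, 'cx': 322.9118137000756, 'cy': 201.05246855447453, 'extrinsics': array([[ 6.77795609e-02, -9.97699944e-01,  8.67885962e-04,
         1.72384199e-01],
       [-9.70547471e-01, -6.61364482e-02, -2.31654000e-01,
         6.21849767e-01],
       [ 2.31178582e-01,  1.48590819e-02, -9.72797857e-01,
         8.59117376e-01],
       [ 0.00000000e+00,  0.00000000e+00,  0.00000000e+00,
         1.00000000e+00]])}
```

View pics/scene1.png

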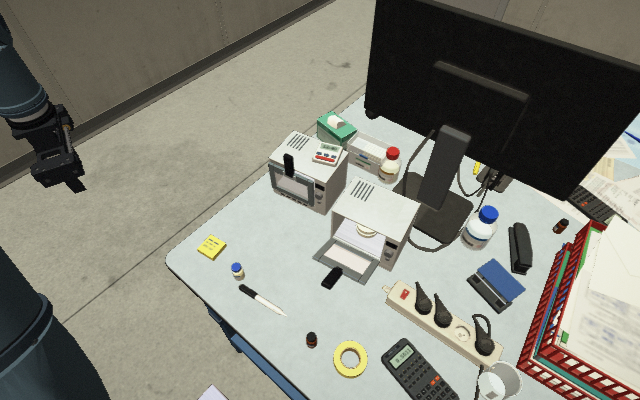

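View pics/top1.png

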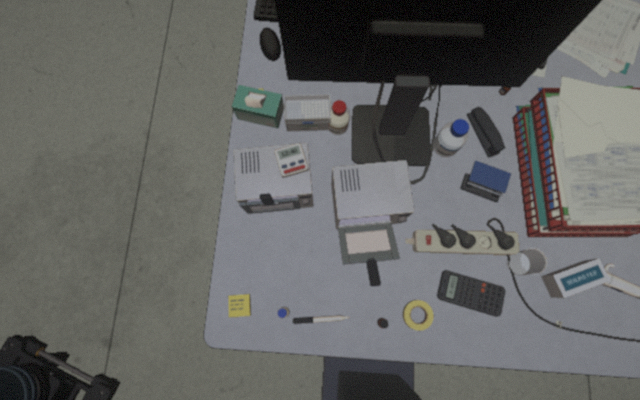

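The shut oven is on the left, with its tongue at scene (288,165) and top (266,199). The loaded oven is on the right, with its door open and its tongue at scene (332,277) and top (374,272). Next I'll measure both tongues and the roof edges.

Run:
```python
from h import *
for n,boxes in (("top",dict(L=(360,255,390,292),E=(254,186,278,212))),("scene",dict(L=(316,262,348,294),E=(280,150,298,182)))):
    z=np.load(n+".npz");im,d=z["im"],z["d"];P=pts(n,d)
    for k,(a,b,c,e) in boxes.items():
        m=np.zeros(d.shape,bool);m[b:e,a:c]=im[b:e,a:c].max(-1)<60
        m&=(d>0)&(P[...,2]>.02)
        p=P[m];vv,uu=np.nonzero(m)
        print(n,k,len(p),"med",np.median(p,0).round(3),"p5",np.percentile(p,5,axis=0).round(3),"p95",np.percentile(p,95,axis=0).round(3),uu.min(),uu.max(),vv.min(),vv.max())
        if k=="L":
            q=p-np.median(p,0);print(np.linalg.svd(q,full_matrices=False)[2][0].round(3))
z=np.load("top.npz");im,d=z["im"],z["d"];P=pts("top",d)
m=(abs(P[...,2]-.15)<.012)&(d>0);m=m.astype(np.uint8)
n,l,st,ce=cv2.connectedComponentsWithStats(m)
for i in range(1,n):
    if st[i,4]>1000:
        p=P[l==i];r=cv2.minAreaRect(p[:,:2].astype(np.float32)*1000);print(st[i],np.median(p[:,2]),r,cv2.boxPoints(r).round())
# open door plane
m=(P[...,2]>.02)&(P[...,2]<.1)&(d>0);m[:,:335]=0;m[:,403:]=0;m[:222]=0;m[292:]=0
p=P[m];print(len(p));c=np.median(p,0);A=np.c_[p[:,:2]-c[:2],np.ones(len(p))];print(c,np.linalg.lstsq(A,p[:,2],rcond=None)[0])
```

```text
top L 222 med [0.449 0.091 0.094] p5 [0.424 0.081 0.082] p95 [0.474 0.102 0.106] 367 379 259 284
[-0.891 -0.147  0.43 ]
top E 101 med [0.578 0.33  0.187] p5 [0.575 0.323 0.145] p95 [0.583 0.34  0.2  ] 261 273 195 204
scene L 252 med [0.445 0.087 0.098] p5 [0.42  0.076 0.082] p95 [0.477 0.099 0.107] 321 342 267 288
[-0.908 -0.134  0.398]
scene E 190 med [0.578 0.327 0.17 ] p5 [0.575 0.319 0.133] p95 [0.584 0.34  0.2  ] 284 296 154 177
[  539    86   101   143 11571] 0.1439617758378242 ((744.371337890625, -400.7386169433594), (342.3594055175781, 227.6873321533203), 3.4077725410461426) [[ 567. -297.]
 [ 580. -525.]
 [ 922. -504.]
 [ 908. -277.]]
[ 233  143   79   59 3058] 0.14905742711029768 ((651.5377197265625, 332.2597351074219), (121.3829345703125, 168.28736877441406), 9.535478591918945) [[578. 405.]
 [606. 239.]
 [725. 259.]
 [697. 425.]]
[ 332  161   82   59 4005] 0.14896329894178695 ((625.4187622070312, 106.71646881103516), (120.80926513671875, 168.2569580078125), 9.451875686645508) [[552. 180.]
 [580.  14.]
 [699.  34.]
 [671. 200.]]
2478
[0.51605608 0.101857   0.06028377] [-0.4508624  -0.06851103  0.06120947]
```

```bash
python3 -m pendant '{"dp":[[0.158,-0.406,-0.047],[0.158,-0.406,-0.047],[0.158,-0.406,-0.047],[0.158,-0.406,-0.047],[0.158,-0.406,-0.047],[0.158,-0.406,-0.047],[0.158,-0.406,-0.047],[0.158,-0.406,-0.047],[0.158,-0.406,-0.047],[0.158,-0.406,-0.047],[0.158,-0.406,-0.047],[0.158,-0.406,-0.047],[0.158,-0.406,-0.047],[0.158,-0.406,-0.047],[0.158,-0.406,-0.047],[0.158,-0.406,-0.047],[0,0,0],[0,0,0]],"twist":[0.0106,0.0106,0.0106,0.0106,0.0106,0.0106,0.0106,0.0106,0.0106,0.0106,0.0106,0.0106,0.0106,0.0106,0.0106,0.0106,0,0],"grip":[1,1,1,1,1,1,1,1,1,1,1,1,1,1,1,1,1,1]}'
cat > w.py <<'E'
from h import *
s=observe();print(s["tcp_pos"].round(4),s["time_s"],s["opening"])
a,b=s["tcp_rot"][:2];print("tool y deg",np.degrees(np.arctan2(2*b*b-1,2*a*b)))
E
python3 - <<'E'
from w import *
im,d=snapshot("wrist");cv2.imwrite("pics/w1.png",im[...,::-1]);P=pts("wrist",d,s)
m=(im.max(-1)<60)&(d>0)&(P[...,2]>.05)&(P[...,2]<.13)&(np.hypot(P[...,0]-.44,P[...,1]-.086)<.07)
p=P[m];print(len(p))
e=np.array([.986,.165]);o=p[:,:2]-[.564,.107]
print("out",np.percentile(-o@e,[2,50,98]),"lat",np.percentile(o@[-.165,.986],[2,50,98]),"z",np.percentile(p[:,2],[2,50,98]))
# near-bench objects in the empty-door sweep region
z=np.load("top.npz");Q=pts("top",z["d"]);q=(Q[...,2]>.012)&(Q[...,0]>.3)&(Q[...,0]<.57)&(Q[...,1]>.18)&(Q[...,1]<.42)
n,l,st,ce=cv2.connectedComponentsWithStats(q.astype(np.uint8))
for i in range(1,n):
    if st[i,4]>15:r=Q[l==i];print(st[i],r.min(0).round(3),r.max(0).round(3))
E
```

```text
time_s: 1.9
tcp_pos: [0.4358, 0.0864, 0.2423]
tcp_rot: [-0.081, 0.997, -0.0, -0.0]
wrist_force: [0.3, 0.7, -0.0]
opening: 0.999
grasp_force: 0.0
[0.4358 0.0864 0.2423] 1.9 0.9994032556917265
tool y deg 99.33211670153068
1668
out [0.09197508 0.12443141 0.14782602] lat [-0.00844891  0.00165247  0.01246046] z [0.08309309 0.09855361 0.10721628]
[335 212   3  17  28] [0.555 0.18  0.02 ] [0.569 0.183 0.149]
[229 294  21  24 356] [0.325 0.2   0.012] [0.393 0.42  0.98 ]
[277 307  12  12 113] [0.332 0.2   0.014] [0.393 0.304 0.98 ]
[292 317  35   7 103] [0.322 0.188 0.012] [0.393 0.268 0.98 ]
```

View pics/w1.png

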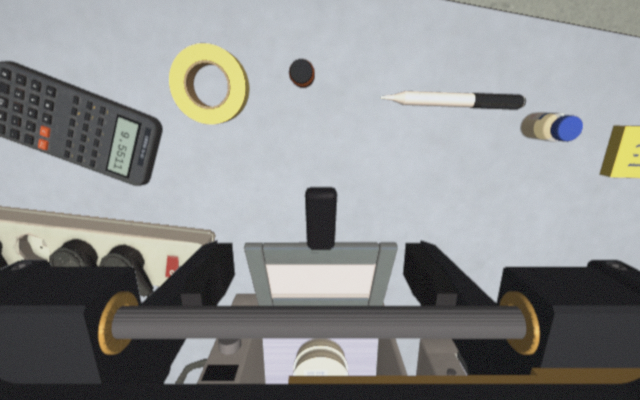

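```bash
python3 -m pendant '{"dp":[[0,0.02,-0.325],[0,0,-0.325],[0,0,-0.325],[0,0,-0.325],[0,0,0],[0,0,0],[0,0,0],[0,0,0],[0,0,0],[0,0,0],[0,0,0],[0,0,0],[0,0,0]],"twist":[0,0,0,0,0,0,0,0,0,0,0,0,0],"grip":[1,1,1,1,1,-1,-1,-1,-1,-1,-1,-1,-1]}'
python3 - <<'E'
from w import *
# arc rows: theta from 1.135 to -0.02 relative
def arc(t0,t1,n):
    t=np.linspace(t0,t1,n+1);o=.14*np.sin(t)+.006*np.cos(t);z=.14*np.cos(t)-.006*np.sin(t)
    D=np.c_[-np.diff(o)*.986,-np.diff(o)*.165,np.diff(z)]/.08
    print([[round(float(a),3) for a in r] for r in D])
arc(1.135,0,16);arc(0.02,1.4,16)
E
```

```text
time_s: 3.25
tcp_pos: [0.4359, 0.0884, 0.1385]
tcp_rot: [-0.082, 0.997, -0.0, -0.0]
wrist_force: [0.2, 0.1, 0.9]
opening: 0.296
grasp_force: 0.0
[0.4359 0.0884 0.1385] 3.25 0.2960049559998522
tool y deg 99.45577413119388
[[0.051, 0.009, 0.113], [0.059, 0.01, 0.109], [0.066, 0.011, 0.105], [0.073, 0.012, 0.1], [0.08, 0.013, 0.094], [0.086, 0.014, 0.088], [0.092, 0.015, 0.082], [0.098, 0.016, 0.075], [0.103, 0.017, 0.068], [0.107, 0.018, 0.06], [0.111, 0.019, 0.052], [0.115, 0.019, 0.044], [0.117, 0.02, 0.036], [0.12, 0.02, 0.027], [0.121, 0.02, 0.018], [0.122, 0.02, 0.01]]
[[-0.148, -0.025, -0.016], [-0.146, -0.024, -0.029], [-0.143, -0.024, -0.042], [-0.139, -0.023, -0.054], [-0.134, -0.022, -0.066], [-0.128, -0.021, -0.077], [-0.121, -0.02, -0.088], [-0.113, -0.019, -0.098], [-0.104, -0.017, -0.108], [-0.095, -0.016, -0.117], [-0.084, -0.014, -0.124], [-0.073, -0.012, -0.131], [-0.062, -0.01, -0.137], [-0.05, -0.008, -0.142], [-0.038, -0.006, -0.146], [-0.025, -0.004, -0.149]]
```

```bash
python3 -m pendant '{"dp":[[0,0,0],[0,0,0],[0,0,0],[0,0,0],[0.05,0.009,0.113],[0.059,0.01,0.109],[0.066,0.011,0.105],[0.073,0.012,0.1],[0.08,0.013,0.094],[0.086,0.014,0.088]],"twist":[0,0,0,0,0,0,0,0,0,0],"grip":[-1,-1,-1,-1,-1,-1,-1,-1,-1,-1]}'
```

```text
time_s: 4.25
tcp_pos: [0.4689, 0.0935, 0.1877]
tcp_rot: [-0.082, 0.997, -0.0, -0.001]
wrist_force: [1.1, -4.6, -8.1]
opening: 0.266
grasp_force: 30.0
```

```bash
python3 -m pendant '{"dp":[[0.092,0.015,0.082],[0.098,0.016,0.075],[0.103,0.017,0.068],[0.107,0.018,0.06],[0.111,0.019,0.052],[0.115,0.019,0.044],[0.117,0.02,0.036],[0.12,0.02,0.027],[0.121,0.02,0.018],[0,0,0]],"twist":[0,0,0,0,0,0,0,0,0,0],"grip":[-1,-1,-1,-1,-1,-1,-1,-1,-1,-1]}'
```

```text
time_s: 5.25
tcp_pos: [0.5482, 0.1066, 0.2241]
tcp_rot: [-0.082, 0.997, -0.0, -0.001]
wrist_force: [0.7, -5.0, -5.5]
opening: 0.267
grasp_force: 30.0
```

Now the last stretch, in small pushes until the frame pushes back.

```bash
python3 -m pendant '{"dp":[[0.06,0.01,0.005],[0.06,0.01,0.004],[0,0,0]],"twist":[0,0,0],"grip":[-1,-1,-1]}'; python3 -m pendant '{"dp":[[0.025,0.004,0],[0.025,0.004,0],[0,0,0]],"twist":[0,0,0],"grip":[-1,-1,-1]}'
```

```text
time_s: 5.55
tcp_pos: [0.553, 0.1074, 0.2244]
tcp_rot: [-0.082, 0.997, -0.001, -0.006]
wrist_force: [-15.3, -6.7, 8.0]
opening: 0.267
grasp_force: 30.0
time_s: 5.85
tcp_pos: [0.5537, 0.1076, 0.2243]
tcp_rot: [-0.082, 0.997, -0.001, -0.01]
wrist_force: [-27.6, -9.1, 19.9]
opening: 0.268
grasp_force: 30.0
```

```bash
python3 -m pendant '{"dp":[[0,0,0],[0,0,0],[0,0,0],[0,0,0],[0,0,0],[0,0,0],[0,0,0],[0,0,0],[0,0,0.3],[0,0,0.3],[0,0,0.3],[0,0,0.3],[0,0,0]],"twist":[0,0,0,0,0,0,0,0,0,0,0,0,0],"grip":[1,1,1,1,1,1,1,1,1,1,1,1,1]}'
python3 - <<'E'
from w import *
ims={}
for n in("scene","top"):
    im,d=snapshot(n);ims[n]=im;P=pts(n,d)
    e=np.array([.986,.165])
    o=P[...,:2]-[.564,.107];a=-o@e;l=o@np.array([-.165,.986])
    m=(d>0)&(abs(l)<.02)&(abs(a)<.06)&(P[...,2]>.155)&(P[...,2]<.205)&(im.max(-1)<60)
    print(n,m.sum(),"out",np.percentile(a[m],[5,50,95]).round(4) if m.sum() else 0,P[m][:,2].max() if m.sum() else 0)
cv2.imwrite("pics/s2.png",cv2.resize(ims["scene"][110:310,220:460,::-1],None,fx=3,fy=3))
E
```

```text
time_s: 7.15
tcp_pos: [0.563, 0.1096, 0.3242]
tcp_rot: [-0.082, 0.997, 0.001, 0.003]
wrist_force: [0.1, -0.6, -0.8]
opening: 1.001
grasp_force: 0.0
[0.563  0.1096 0.3242] 7.15 1.0006467473187297
tool y deg 99.44274994108666
scene 157 out [0.0044 0.0107 0.0121] 0.20199575350047572
top 92 out [0.0027 0.0096 0.0118] 0.20259549779570007
```

View pics/s2.png

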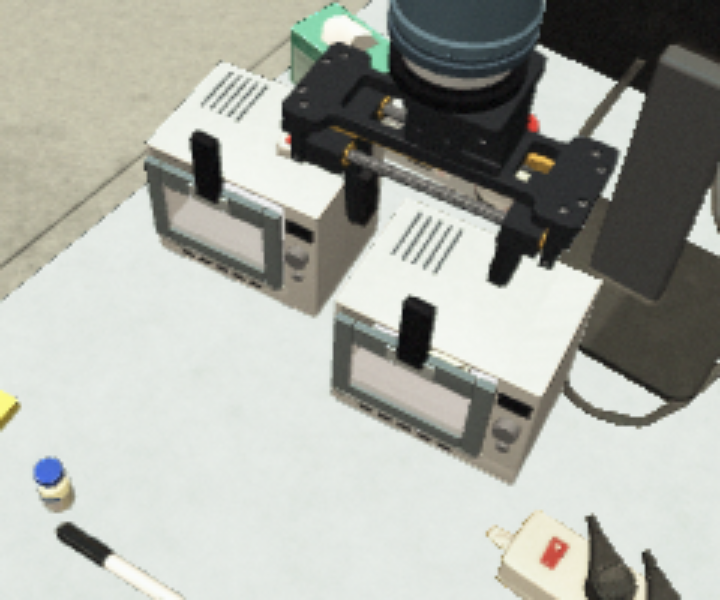

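The loaded door sits flush: the tongue's front face is 12 mm out and its top is at 0.20. In the crop both tongues stand upright, at (207,165) and (417,330). Next is the empty oven's grip.

```bash
python3 -m pendant '{"dp":[[0.044,0.462,0],[0.044,0.462,0],[0.044,0.462,0],[0.044,0.462,0],[0.044,0.462,0],[0.044,0.462,0],[0,0,0],[0,0,0]],"twist":[0,0,0,0,0,0,0,0],"grip":[1,1,1,1,1,1,1,1]}'
python3 - <<'E'
from w import *
im,d=snapshot("wrist");cv2.imwrite("pics/w2.png",im[...,::-1]);P=pts("wrist",d,s)
o=P[...,:2]-[.590,.332];a=-o@np.array([.986,.165]);l=o@np.array([-.165,.986])
m=(im.max(-1)<60)&(d>0)&(P[...,2]>.165)&(P[...,2]<.21)&(abs(a)<.04)&(abs(l)<.03)
print(m.sum(),np.percentile(a[m],[5,50,95]),np.percentile(l[m],[5,50,95]))
E
```

```text
time_s: 8.05
tcp_pos: [0.5816, 0.3316, 0.3189]
tcp_rot: [-0.083, 0.997, -0.001, -0.001]
wrist_force: [-0.1, -1.4, 0.3]
opening: 0.997
grasp_force: 0.0
[0.5816 0.3316 0.3189] 8.05 0.9972571907518765
tool y deg 99.56241704598584
744 [0.00634552 0.01415381 0.01512666] [-0.00777106  0.00113342  0.01119192]
```

View pics/w2.png

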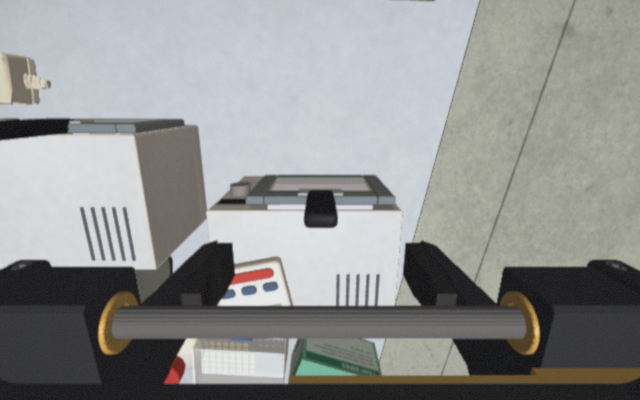

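The tongue at (320,208) is centred between the fingers. I'll descend and close.

```bash
python3 -m pendant '{"dp":[[0,0.02,-0.294],[0,0,-0.294],[0,0,-0.294],[0,0,-0.294],[0,0,0],[0,0,0],[0,0,0],[0,0,0],[0,0,0],[0,0,0],[0,0,0],[0,0,0],[0,0,0],[0,0,0],[0,0,0],[0,0,0]],"twist":[0,0,0,0,0,0,0,0,0,0,0,0,0,0,0,0],"grip":[1,1,1,1,1,-1,-1,-1,-1,-1,-1,-1,-1,-1,-1,-1]}'
```

```text
time_s: 9.7
tcp_pos: [0.5825, 0.3329, 0.2268]
tcp_rot: [-0.083, 0.997, 0.0, 0.0]
wrist_force: [0.6, 0.9, -0.7]
opening: 0.269
grasp_force: 30.0
```

```bash
python3 -m pendant '{"dp":[[-0.148,-0.025,-0.016],[-0.146,-0.024,-0.029],[-0.143,-0.024,-0.042],[-0.139,-0.023,-0.054],[-0.134,-0.022,-0.066],[-0.128,-0.021,-0.077],[-0.121,-0.02,-0.088],[-0.113,-0.019,-0.098],[0,0,0]],"twist":[0,0,0,0,0,0,0,0,0],"grip":[-1,-1,-1,-1,-1,-1,-1,-1,-1]}'
```

```text
time_s: 10.6
tcp_pos: [0.4952, 0.3183, 0.1877]
tcp_rot: [-0.083, 0.997, -0.0, -0.001]
wrist_force: [3.9, 1.7, -4.1]
opening: 0.268
grasp_force: 30.0
```

```bash
python3 -m pendant '{"dp":[[-0.104,-0.017,-0.108],[-0.095,-0.016,-0.117],[-0.084,-0.014,-0.124],[-0.073,-0.012,-0.131],[-0.062,-0.01,-0.137],[-0.05,-0.008,-0.142],[-0.038,-0.006,-0.146],[0,0,0]],"twist":[0,0,0,0,0,0,0,0],"grip":[-1,-1,-1,-1,-1,-1,-1,-1]}'; python3 -m pendant '{"dp":[[-0.012,-0.002,-0.075],[-0.012,-0.002,-0.075],[0,0,0]],"twist":[0,0,0],"grip":[-1,-1,-1]}'
```

```text
time_s: 11.4
tcp_pos: [0.4559, 0.3117, 0.115]
tcp_rot: [-0.082, 0.997, -0.0, -0.0]
wrist_force: [5.0, 2.9, -1.9]
opening: 0.27
grasp_force: 30.0
time_s: 11.7
tcp_pos: [0.4548, 0.3116, 0.1059]
tcp_rot: [-0.082, 0.997, 0.0, 0.0]
wrist_force: [0.5, -1.7, 18.1]
opening: 0.27
grasp_force: 30.0
```

```bash
python3 -m pendant '{"dp":[[0,0,-0.03],[0,0,0],[0,0,0]],"twist":[0,0,0],"grip":[-1,-1,-1]}'
```

```text
time_s: 12.0
tcp_pos: [0.455, 0.3116, 0.1051]
tcp_rot: [-0.082, 0.997, 0.0, 0.0]
wrist_force: [-3.0, -4.6, 37.6]
opening: 0.268
grasp_force: 30.0
```

The force climbs without motion, so the door is at its stop. I'll release and lift.

```bash
python3 -m pendant '{"dp":[[0,0,0],[0,0,0],[0,0,0],[0,0,0],[0,0,0],[0,0,0],[0,0,0],[0,0,0],[0,0,0.3],[0,0,0.4],[0,0,0.4],[0,0,0.4],[0,0,0.4],[0,0,0.4],[0,0,0]],"twist":[0,0,0,0,0,0,0,0,0,0,0,0,0,0,0],"grip":[1,1,1,1,1,1,1,1,1,1,1,1,1,1,1]}'
python3 - <<'E'
from w import *
im,d=snapshot("wrist");P=pts("wrist",d,s)
o=P[...,:2]-[.590,.332];a=-o@np.array([.986,.165]);l=o@np.array([-.165,.986])
m=(im.max(-1)<60)&(d>0)&(P[...,2]>.03)&(P[...,2]<.12)&(a>.09)&(a<.18)&(abs(l)<.03)
print(m.sum(),np.percentile(a[m],[2,50,98]),np.percentile(P[m][:,2],[2,50,98]),"theta med",np.arccos((np.median(P[m][:,2])-.04)/np.median(a[m])*np.sin(1.4)))
im,d=snapshot("scene");cv2.imwrite("pics/s3.png",cv2.resize(im[110:310,220:460,::-1],None,fx=3,fy=3))
E
```

```text
time_s: 13.5
tcp_pos: [0.4562, 0.3127, 0.2909]
tcp_rot: [-0.082, 0.997, 0.002, 0.003]
wrist_force: [-0.0, 0.2, 0.1]
opening: 0.996
grasp_force: 0.0
[0.4562 0.3127 0.2909] 13.5 0.9964003849782195
tool y deg 99.44371011923975
1187 [0.09375375 0.12889102 0.15720524] [0.0558522  0.06196059 0.06678494] theta med 1.4020953038913528
```

View pics/s3.png

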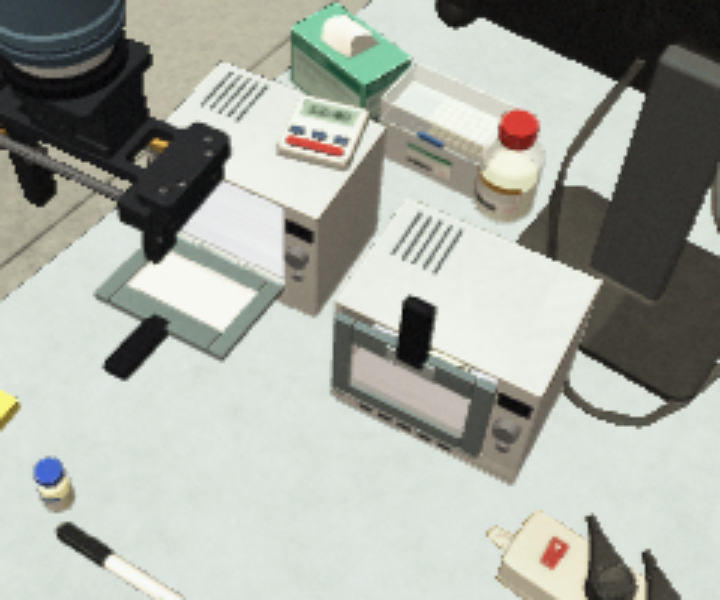

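The empty oven's door is fully down, with its tongue at (137,347) and an angle of about 1.40 rad. The loaded door is still shut, with its tongue upright at (417,330), and the arm is clear of both.

```bash
python3 -c "from bench import close_job;print(close_job())"
```

```text
the job is handed in; nothing more can be done
None
```

The job is handed in: the loaded oven's door is fully shut, then the empty oven's door was pulled down to its stop (measured at about 1.40 rad), and the robot has let go of both, finishing at 13.5 s.

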